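# Switch the vial sorter's rocker and feed the vials to the blue tray

### The arm

A 6-joint arm with a two-finger parallel gripper is mounted at the origin on the work surface. World frame = base frame: x ahead of the robot, y to its left, z up, the work surface at z = 0. Lengths are in m, angles in rad, forces in N, time in s.
With the tool pointing down it reaches from about 0.375 to 0.75 m from the base axis. Payload 9 kg.
Tool frame: the origin (TCP) lies midway between the tips of the shut fingers; the grasp point (between the pads) lies 19 mm behind it (bot.hold_point_z is the distance from the TCP to the grasp point, in m); z points along the fingers, y is the line along which they close (so a half turn about z gives the same grasp; the last joint's range is limited). The gripper opens to 85 mm and grips with 20 to 120 N. Pads are 22 mm wide; open, the fingers measure 114 mm over their backs; the gripper's body (76 mm by 85 mm) begins 54 mm behind the grasp point. The pads swing forward as they close: fully open they stand 13 mm farther back than shut.
Start: joints at [1.082, 0.104, 0.097, 1.564, 0, 1.353], TCP at [0.161, 0.578, 0.231] pointing down, gripper open.
Joint ranges: [-2.99, 2.99], [-0.84, 1.86], [-1.1, 1.16], [-1.84, 2.11], [-1.51, 1.56], [-3.14, 3.14]. Speed limits (rad/s): [2.22, 2.22, 2.57, 3.14, 3.14, 3.14].

### API

Orientations are given as a rotation vector (axis times angle).
In Python, from bench import telemetry, cams, order, bot gives the robot as it stands.
- The arm moves only by the tool play_rows, never from a script. Its argument "moves" is text: rows parted by semicolons, each of 4 numbers parted by spaces: the shift along the world's x, y, z in mm, then the turn about the world's z in rad. In form: tx ty tz roll; .... A call has 1 to 8 rows; each row shifts and turns the commanded pose from where the row before left it; what a row does not reach is not made up. A row lasts 1/8 s, in which the tool goes at most 62.5 mm and 10.7 degrees, less where a joint would pass 70% of its speed; a pose out of reach is approached as far as the arm can. A call with a gripper value outside its range is refused whole. "fingers" is the opening, from -1 (shut) to 1 (fully open), set as the call begins (left out, the last holds). The fingers move at their own pace and stop on an object; "newtons" is the grip in N (left out, the last holds). Time passes only in rows, so rows that do not move let the fingers close. It gives the time, the measured TCP pose, the force, the opening and the grip force at its end, in the units of the state.
- telemetry.read_state(): the state, without advancing time (a new reading comes with each control period).
- cams.read_camera(name): name is "scene" or "side" or "wrist"; returns (picture, depth): 384x512x3 uint8, blue, green, red; 384x512 float32, m along the optical axis (not along the pixel's ray), 0 where there is no reading.
- cams.camera_params(name): a dict with "fx", "fy", "cx", "cy" (pixels), "position" and "attitude" of the camera in the world. Camera axes: x right, y down, z forward; pixel columns grow to the right and rows downward; lengths in m; the calibration is good to about 2 mm. A picture is of the moment at which its call begins: read the wrist's pose just before it. camera_params takes no time and is no camera call; for the wrist camera it gives the pose at the moment of the call.
- order.job_done(): hands the job in; it is judged then, once.
The state is a dict: "t": time; "qpos": joint angles; "joint_velocities": joint speeds; "effort": joint torques, N m; "eef_pos": TCP position; "tool_rot": TCP orientation; "force": force on the tool from outside, world axes, zero at the start; "moment": the same for the moment, N m; "grip_width": finger opening in m; "grasp_force": force on a finger pad.
Only numpy, scipy, OpenCV 4.12 (cv2) and the standard library are available. Lean on these libraries where they do the work, as an engineer would, in place of code of your own. Each camera call takes 0.05 s, during which the arm holds its last target. There are 200 camera calls.

### The job

The vial sorter's rocker is still tipped towards the yellow waste tray. Press its raised blue pad down with a fingertip to rock it right over to the blue side; then push the red post sideways towards the blue tray as far as it goes, so that all three vials drop from the hopper and run down the chute into the blue tray. Do not touch, pick up or lift the vials, let none go to the yellow side, and leave the other things on the bench where they are.

Things in the scene. Friction and masses are not known exactly. Their poses are not given: they have to be found in the camera images.
- sorter: Vial sorter fixed to the bench, base 150 x 500 mm, yaw within 25 degrees. Origin: centre of its underside. +y points to the blue tray, -y to the yellow; pads and red post are on its -x side (towards the robot). Mid-way a clear hopper with the vials (|x| < 25, |y| < 13 mm, 151 to 213 mm high) stands over the rocker, with a grey mast behind it (x 40 to 52 mm, 212 mm high).
- rocker (a joint): Tilt of the rocker, a white trough 190 mm long along the sorter's y and 52 mm wide on a pivot at its middle, 85 mm above the bench. -0.30 rad: tipped to the yellow side (start); 0 level; +0.30 rad: against its stop, tipped to the blue side. Top-heavy, so beyond the middle it tends to fall by itself to the nearer stop; under 1 N on the pad moves it.
- blue_pad (a point): Centre of the top face of the blue pad, 46 mm (x) x 34 mm (y) x 6 mm, which sticks out from the rocker's blue end to the sorter's -x side. Starts raised, about 133 mm above the bench; 81 mm at the blue stop. In the sorter's frame at x = -49, y = 77 mm raised, 91 mm lowered. Free space below it.
- pivot (a point): Middle of the rocker's hinge axis, which runs along the sorter's x, 85 mm above the bench.
- slide (a joint): Travel of the release slide under the hopper: 0 closed (start), 0.028 m fully open, moving along the sorter's +y (to the blue side). Stays where it is left; about 1.2 N of friction. The vials drop out at 0.010 to 0.020 m.
- post_top (a point): Centre of the top end of the red upright post of the release slide, 12 mm in diameter, 42 mm high above its steel arm (arm top 150 mm, post top 192 mm above the bench), at x = -65 mm in the sorter's frame, y = 0 closed and 28 mm open. The steel arm, 12 mm wide, runs from the post to the hopper; both sides of the post are free.
- blue_tray (a point): Centre of the inner floor of the blue tray, 94 (x) x 88 (y) mm inside, walls 42 mm high (outer one 75 mm), part of the sorter.
- yellow_tray (a point): The same of the yellow tray at the other end.
- vial1: Vial with orange cap, 16 mm diameter, 40 mm long, 14 g, lying along the sorter's x in the hopper (lowest). Origin at its centre.
- vial2: Vial with green cap, 16 mm diameter, 40 mm long, 14 g, lying along the sorter's x in the hopper (middle). Origin at its centre.
- vial3: Vial with red cap, 16 mm diameter, 40 mm long, 14 g, lying along the sorter's x in the hopper (top). Origin at its centre.
- reagent: Amber bottle with blue cap, 56 mm diameter, 120 mm tall, standing behind the blue chute; bystander. Origin: centre of its underside.
- beaker: Glass beaker, 60 mm diameter, 75 mm tall, standing behind the yellow chute; bystander. Origin: centre of its underside.
- jar: Clear jar with white lid, 50 mm diameter, 55 mm tall, in front of the yellow tray; bystander. Origin: centre of its underside.
- timer: White lab timer, 55 x 65 x 20 mm, lying in front of the blue tray; bystander. Origin: centre of its underside.
- stopper: Black rubber stopper, 24 mm diameter, 16 mm tall; bystander. Origin: centre of its underside.
- tip_box: Blue pipette tip box with yellow lid, 87 x 127 x 64 mm; bystander. Origin: centre of its underside.
- tube_rack: White rack of capped tubes, 90 x 150 x 48 mm; bystander. Origin: centre of its underside.

How it is judged:
On the way, in this order (a step that is already met when the one before it is completed fails the run):
1. the rocker is tipped to the blue side while the release is still closed (value of joint rocker above 0.26 rad and value of joint slide below 0.008 m), for 0.2 s.
2. the release slide is pushed open (value of joint slide above 0.022 m), for 0.1 s.
At the end, for the whole second after the job is handed in: The rocker rests on the blue side (above 0.26 rad), the release is open (above 22 mm) and all three vials lie at rest inside the blue tray (below 30 mm/s) (value of joint rocker above 0.26 rad and value of joint slide above 0.022 m and y of vial1 in the frame of sorter between 0.152 and 0.243 m and x of vial1 in the frame of sorter between -0.047 and 0.047 m and z of each of vial1, vial2, vial3 in the frame of sorter below 0.05 m and linear speed of each of vial1, vial2, vial3 below 0.03 m/s and y of vial2 in the frame of sorter between 0.152 and 0.243 m and x of vial2 in the frame of sorter between -0.047 and 0.047 m and y of vial3 in the frame of sorter between 0.152 and 0.243 m and x of vial3 in the frame of sorter between -0.047 and 0.047 m); the robot touches nothing.
It fails at once if a vial goes to the yellow side (y of any of vial1, vial2, vial3 in the frame of sorter below -0.06 m).
It fails at once if a vial is lifted (height (world z) of any of vial1, vial2, vial3 above 0.225 m).
It fails at once if a vial is touched by the robot (contact force between any of vial1, vial2, vial3 and the fingers above 0.5 N or contact force between any of vial1, vial2, vial3 and the arm above 0.5 N).
It fails at once if another thing on the bench is moved more than 20 mm (distance of any of reagent, jar, beaker, timer, stopper, tip_box, tube_rack from where it was at the start of the episode above 0.02 m).
It also fails if it takes over 42 s, if anything falls off the work surface, if the arm or the gripper's body presses on something with over 40 N, if the wrist force passes 120 N, or if a joint passes its speed limit or range.

## Working session

There is one attempt and no reset: what is moved stays moved. The work goes in short steps, Python scripts to look and compute and a tool call to move; the robot and the scene stay as the last step left them, time stands still between calls to the robot, and variables do not carry over. Pictures are saved under pics/ and viewed, at most 10 in all, crops included, and the job is handed in when it is done.

Besides the shell and the picture viewer there is one more tool, called after "Emit:" as name(argument=value, ...) on one line, values as JSON. play_rows: Moves the arm, as the interface text tells. Its arguments: {"type":"object","properties":{"moves":{"type":"string"},"fingers":{"type":"number"},"newtons":{"type":"number"}},"required":["moves"]}

```bash
mkdir -p pics
cat > h.py <<'E'
import numpy as np, cv2
from scipy.spatial.transform import Rotation as R
from bench import telemetry, cams, order, bot
def cam(n):
    p=cams.camera_params(n); im,d=cams.read_camera(n); return im,d,p
def rot(p):
    a=np.array(p["attitude"],float)
    return a if a.shape==(3,3) else (R.from_rotvec(a).as_matrix() if a.size==3 else R.from_quat(a).as_matrix())
def pts(d,p):
    v,u=np.indices(d.shape); c=np.stack([(u-p["cx"])/p["fx"]*d,(v-p["cy"])/p["fy"]*d,d],-1)
    return c@rot(p).T+np.array(p["position"])
def proj(P,p):
    c=(np.atleast_2d(P)-np.array(p["position"]))@rot(p)
    return np.c_[c[:,0]/c[:,2]*p["fx"]+p["cx"],c[:,1]/c[:,2]*p["fy"]+p["cy"]]
E
python3 - <<'E'
from h import *
ims=[]
for n in("scene","side"):
    im,d,p=cam(n); ims.append(im); print(n,p); np.savez(n+".npz",im=im,d=d,P=pts(d,p))
cv2.imwrite("pics/a.png",ims[0]);cv2.imwrite("pics/b.png",ims[1]); print(telemetry.read_state())
E
```

```text
scene {'fx': 364.27342161187096, 'fy': 364.27342161187096, 'cx': 255.45919188955892, 'cy': 196.78875915106264, 'position': array([ 1.28660248, -0.46723352,  0.88914797]), 'attitude': array([-2.08601459, -1.08975672,  0.5161653 ])}
side {'fx': 458.01131187661576, 'fy': 458.01131187661576, 'cx': 257.45999773918504, 'cy': 198.83084180749464, 'position': array([ 0.1761419 , -1.02785886,  0.92760789]), 'attitude': array([-2.15264989,  0.45525246, -0.20893586])}
{'t': 0.1, 'qpos': array([1.08228049e+00, 1.04654195e-01, 9.65953221e-02, 1.56388624e+00,
       1.46285594e-05, 1.35314124e+00]), 'joint_velocities': array([-0.00225303, -0.00142977,  0.00128839,  0.00060241,  0.00113557,
       -0.00083987]), 'effort': array([ 6.89835651e-03, -5.58205676e+01,  5.04721534e+01,  1.30538642e-02,
       -2.16375065e-04,  1.77473940e-06]), 'eef_pos': array([0.16036554, 0.57788819, 0.2306181 ]), 'tool_rot': array([-4.24112112e-01, -3.11241842e+00,  1.68501863e-03]), 'force': array([-0.96560261,  0.25830737,  0.21180326]), 'moment': array([ 0.01447409,  0.02904866, -0.00358407]), 'grasp_force': 0.0, 'grip_width': 0.08535194820100865}
```

View pics/a.png

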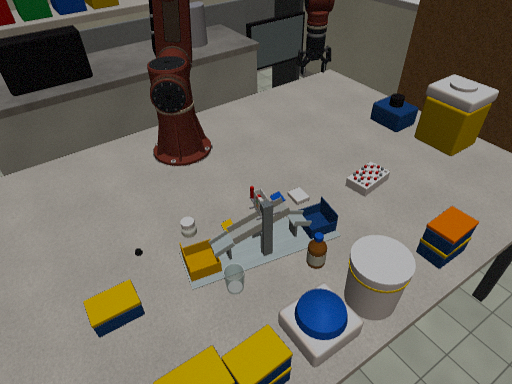

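View pics/b.png

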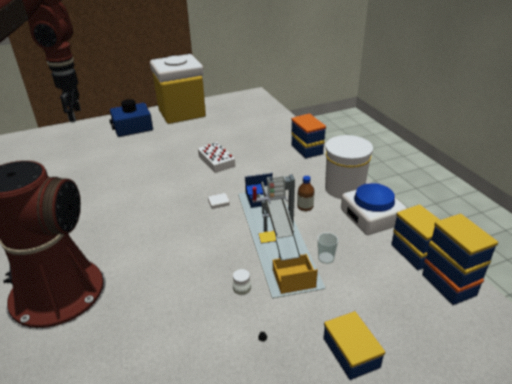

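The scene view shows the red post near (252,192), the blue pad (277,198), the yellow pad (227,224), the blue tray (320,218) and the yellow tray (200,260). The side view shows the post near (254,194), the blue tray (262,188) and the yellow tray (295,273).

Run:
```python
from h import *
for n,box in(("scene",(180,345,180,285)),("side",(235,325,165,300))):
    z=np.load(n+".npz"); im,P=z["im"],z["P"]; H=cv2.cvtColor(im,cv2.COLOR_BGR2HSV)
    for c,rs in dict(red=[(0,8),(172,180)],blue=[(100,130)],yel=[(12,32)]).items():
        m=np.zeros(H.shape[:2],np.uint8)
        for a,b in rs: m|=cv2.inRange(H,(a,130,50),(b,255,255))
        k=np.zeros_like(m);k[box[2]:box[3],box[0]:box[1]]=1;m*=k
        N,L,S,C=cv2.connectedComponentsWithStats(m)
        for i in range(1,N):
            if S[i,4]>=6:
                q=P[L==i]; print(n,c,C[i].round(1),S[i],'med',np.median(q,0).round(3),'lo',np.percentile(q,5,0).round(3),'hi',np.percentile(q,95,0).round(3))
    x,X,y,Y=box; cv2.imwrite(f"pics/{n}_c.png",cv2.resize(im[y:Y,x:X],None,fx=4,fy=4,interpolation=cv2.INTER_CUBIC))
```

```text
scene red [251.5 191.5] [250 186   4  12  43] med [ 0.588 -0.025  0.181] lo [ 0.582 -0.04   0.158] hi [ 0.622 -0.019  0.202]
scene red [258.9 195.1] [258 194   3   3   8] med [ 0.634 -0.027  0.197] lo [ 0.628 -0.033  0.195] hi [ 0.638 -0.024  0.199]
scene blue [276.8 196. ] [270 192  15   9  71] med [0.609 0.057 0.135] lo [0.595 0.04  0.129] hi [0.637 0.066 0.14 ]
scene blue [318.1 222.3] [301 203  36  39 628] med [0.692 0.169 0.023] lo [0.638 0.055 0.008] hi [0.807 0.206 0.121]
scene yel [226.3 224.2] [221 219  12  14  78] med [ 0.577 -0.114  0.081] lo [ 0.562 -0.127  0.075] hi [ 0.604 -0.098  0.088]
scene yel [200.4 259.8] [ 180  239   42   42 1068] med [ 0.604 -0.228  0.016] lo [ 0.56  -0.275  0.008] hi [ 0.665 -0.185  0.051]
scene yel [317.1 248.3] [308 240  19  17 235] med [0.814 0.047 0.082] lo [0.791 0.034 0.063] hi [0.827 0.072 0.098]
scene yel [315.7 266.4] [309 264  15   5  22] med [0.822 0.044 0.009] lo [0.808 0.034 0.004] hi [0.828 0.063 0.013]
side red [254.3 194.7] [253 188   4  12  24] med [ 0.583 -0.028  0.165] lo [ 0.579 -0.031  0.154] hi [ 0.585 -0.024  0.189]
side blue [267.5 175.2] [265 175   6   2   6] med [0.725 0.196 0.067] lo [0.718 0.194 0.066] hi [0.733 0.2   0.068]
side blue [306.3 178.9] [304 176   6   7  37] med [0.798 0.05  0.118] lo [0.79  0.046 0.108] hi [0.806 0.062 0.123]
side blue [253.5 188.9] [246 183  17  16 161] med [0.625 0.056 0.131] lo [0.592 0.032 0.031] hi [0.684 0.209 0.138]
side yel [305.6 190.5] [299 185  14  12 146] med [0.79  0.041 0.08 ] lo [0.775 0.032 0.063] hi [0.811 0.055 0.095]
side yel [267.3 236.3] [260 231  16  12 144] med [ 0.583 -0.117  0.081] lo [ 0.562 -0.131  0.075] hi [ 0.604 -0.103  0.087]
side yel [294.5 273.9] [ 273  255   44   38 1193] med [ 0.608 -0.267  0.032] lo [ 0.558 -0.283  0.008] hi [ 0.66  -0.182  0.072]
```

View pics/scene_c.png

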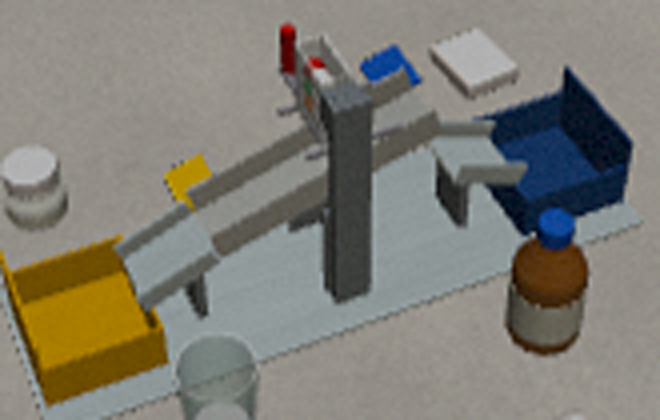

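View pics/side_c.png

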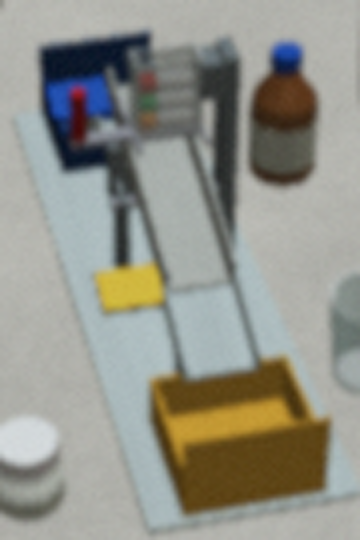

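Emit:
play_rows(moves="15 -17 0 0.07; 28 -33 0 0; 30 -35 0 0; 30 -35 0 0; 30 -35 0 0; 30 -35 0 0; 30 -35 0 0; 30 -35 0 0", fingers=-1)

```text
t: 1.1
eef_pos: [0.3842, 0.3169, 0.2311]
tool_rot: [-0.315, -3.126, -0.0]
force: [0.6, -0.2, -0.1]
grip_width: -0.0
grasp_force: 0.0
```

Emit:
play_rows(moves="30 -35 0 0; 30 -35 0 0; 30 -35 0 0; 30 -35 0 0; 30 -35 0 0; 28 -33 0 0; 0 0 0 0")

```text
t: 1.98
eef_pos: [0.5625, 0.1079, 0.2303]
tool_rot: [-0.32, -3.124, 0.001]
force: [-0.0, 0.9, 0.1]
grip_width: -0.0002
grasp_force: 0.0
```

Emit:
play_rows(moves="27 -26 0 0; 26 -26 0 0; 0 0 -15 0; 0 0 0 0; 0 0 0 0")

```text
t: 2.6
eef_pos: [0.6138, 0.0592, 0.2165]
tool_rot: [-0.313, -3.126, -0.0]
force: [0.7, -0.2, -0.2]
grip_width: 0.0
grasp_force: 0.0
```

Run:
```python
from h import *
im,d,p=cam("wrist"); P=pts(d,p); H=cv2.cvtColor(im,cv2.COLOR_BGR2HSV); print(telemetry.read_state()["eef_pos"],p["position"])
for c,rs in dict(red=[(0,8),(172,180)],blue=[(100,130)]).items():
    m=np.zeros(H.shape[:2],np.uint8)
    for a,b in rs: m|=cv2.inRange(H,(a,130,40),(b,255,255))
    N,L,S,C=cv2.connectedComponentsWithStats(m)
    for i in range(1,N):
        if S[i,4]>=80:
            q=P[L==i]; print(c,C[i].round(1),S[i],'med',np.median(q,0).round(3),'lo',np.percentile(q,2,0).round(3),'hi',np.percentile(q,98,0).round(3))
cv2.imwrite("pics/w.png",im)
```

```text
[0.61402765 0.05914726 0.21689764] [0.53180175 0.07568069 0.35937179]
red [128.7 201.3] [109 183  41  36 717] med [ 0.581 -0.018  0.184] lo [ 0.577 -0.027  0.152] hi [ 0.588 -0.016  0.193]
blue [348.7 205. ] [ 310  164   87   87 4800] med [0.689 0.165 0.01 ] lo [0.63  0.122 0.008] hi [0.737 0.207 0.049]
blue [246.4 198.9] [ 227  173   39   54 1980] med [0.612 0.052 0.133] lo [0.591 0.035 0.128] hi [0.635 0.069 0.138]
blue [402.4 219. ] [395 178  16  85 245] med [0.688 0.205 0.075] lo [0.645 0.195 0.073] hi [0.739 0.214 0.077]
blue [498.9 365.2] [493 354  19  30 110] med [0.952 0.34  0.048] lo [0.947 0.338 0.046] hi [0.996 0.359 0.05 ]
```

View pics/w.png

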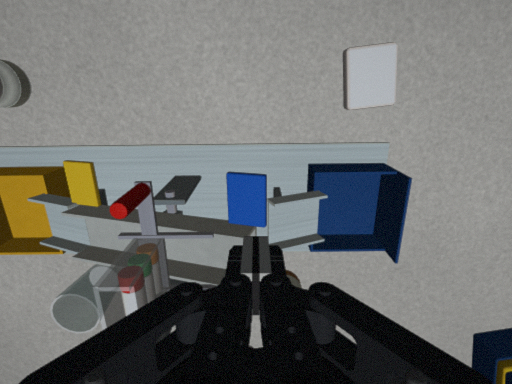

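The wrist view shows the blue pad at (246,199), the red post at (130,200) and the fingers shut. By depth the pad is centred at (0.612, 0.052, 0.133), so the tip is about 8 mm outward of the centre, which suits the press. I'll press now.

Emit:
play_rows(moves="0 0 -25 0; 0 0 -30 0; 0 0 -20 0; 0 0 -12 0; 0 0 -12 0; 0 0 -12 0; 0 0 -12 0; 0 0 0 0")

```text
t: 3.65
eef_pos: [0.6138, 0.0582, 0.092]
tool_rot: [-0.315, -3.124, -0.0]
force: [0.3, 0.1, 0.0]
grip_width: 0.0001
grasp_force: 0.0
```

Emit:
play_rows(moves="0 0 -5 0; 0 0 -3 0; 0 0 0 0")

```text
t: 4.03
eef_pos: [0.6145, 0.0582, 0.0852]
tool_rot: [-0.315, -3.126, -0.0]
force: [0.1, -0.3, -0.2]
grip_width: -0.0004
grasp_force: 0.0
```

Run:
```python
from h import *
im,d,p=cam("wrist"); P=pts(d,p); H=cv2.cvtColor(im,cv2.COLOR_BGR2HSV)
m=cv2.inRange(H,(20,130,40),(32,255,255)); N,L,S,C=cv2.connectedComponentsWithStats(m)
for i in range(1,N):
    if S[i,4]>=80: print(C[i].round(1),S[i],np.median(P[L==i],0).round(3))
for n in("scene",):
    im,d,p=cam(n);cv2.imwrite("pics/d.png",cv2.resize(im[150:300,170:370],None,fx=3,fy=3))
```

```text
(no output)
```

View pics/d.png

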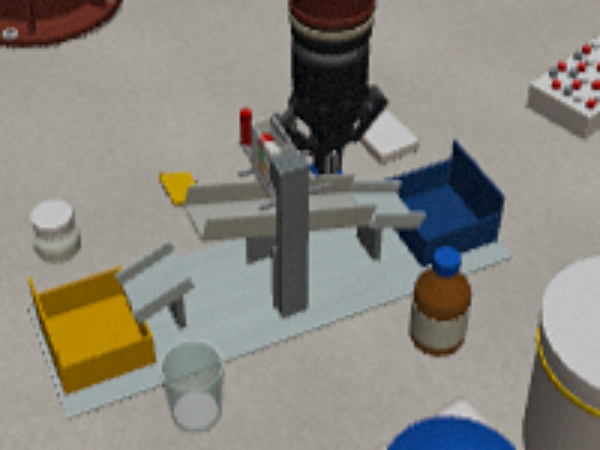

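The scene view shows the rocker tipped to the blue side, with the yellow pad raised at (178,187) and the post still closed. I'll lift and move to the yellow side of the post.

Emit:
play_rows(moves="0 0 40 0; 0 0 50 0; 0 0 50 0; -10 -5 30 0; -15 -36 5 0; -10 -36 0 0; -6 -36 0 0; 0 0 0 0")

```text
t: 5.12
eef_pos: [0.5733, -0.0569, 0.2606]
tool_rot: [0.32, 3.125, -0.001]
force: [0.1, 0.4, 0.1]
grip_width: 0.0
grasp_force: 0.0
```

Run:
```python
from h import *
s=telemetry.read_state();print(s["eef_pos"],s["force"])
im,d,p=cam("wrist"); P=pts(d,p); H=cv2.cvtColor(im,cv2.COLOR_BGR2HSV)
m=cv2.inRange(H,(0,130,40),(8,255,255))|cv2.inRange(H,(172,130,40),(180,255,255)); N,L,S,C=cv2.connectedComponentsWithStats(m)
for i in range(1,N):
    if S[i,4]>=80:
        q=P[L==i];t=q[q[:,2]>.189]; print(C[i].round(1),S[i],np.median(q,0).round(3),len(t),t.mean(0).round(3) if len(t) else '')
```

```text
[ 0.57326447 -0.05691732  0.26059098] [0.06645984 0.3738162  0.1317066 ]
[298.7 200.8] [290 186  19  29 346] [ 0.579 -0.022  0.188] 165 [ 0.582 -0.022  0.192]
```

Emit:
play_rows(moves="0 0 -30 0; 0 0 -35 0; 0 0 -24 0; 0 0 0 0; 1.6 8 0 0; 1.6 8 0 0; 1.6 8 0 0; 0 0 0 0")

```text
t: 6.18
eef_pos: [0.5786, -0.0301, 0.1718]
tool_rot: [0.313, 3.125, 0.0]
force: [0.2, 0.6, -0.3]
grip_width: 0.0001
grasp_force: 0.0
```

Emit:
play_rows(moves="1.6 8 0 0; 1.2 6 0 0; 0 0 0 0")

```text
t: 6.55
eef_pos: [0.5811, -0.0163, 0.1712]
tool_rot: [-0.314, -3.126, -0.001]
force: [-0.3, 0.5, 0.2]
grip_width: 0.0002
grasp_force: 0.0
```

Emit:
play_rows(moves="0.8 4 0 0; 0 0 0 0")

```text
t: 6.8
eef_pos: [0.5817, -0.0131, 0.1712]
tool_rot: [-0.315, -3.125, 0.001]
force: [-1.1, -4.0, 0.5]
grip_width: -0.0001
grasp_force: 1.7
```

Run:
```python
from h import *
s=telemetry.read_state();print(s["eef_pos"],s["force"])
im,d,p=cam("wrist"); P=pts(d,p); H=cv2.cvtColor(im,cv2.COLOR_BGR2HSV)
m=cv2.inRange(H,(0,130,40),(8,255,255))|cv2.inRange(H,(172,130,40),(180,255,255)); N,L,S,C=cv2.connectedComponentsWithStats(m)
for i in range(1,N):
    if S[i,4]>=40:
        q=P[L==i];t=q[q[:,2]>.189]; print(C[i].round(1),S[i],np.median(q,0).round(3),len(t),t.mean(0).round(3) if len(t) else '')
im2=cam("scene")[0]; cv2.imwrite("pics/e.png",np.hstack([cv2.resize(im,(400,300)),cv2.resize(im2[150:300,170:370],(400,300))]))
```

```text
[ 0.5817374  -0.01312471  0.17121119] [-1.07266779 -4.02159703  0.53402292]
[291.6 258. ] [278 229  28  58 942] [0.584 0.006 0.183] 363 [0.585 0.006 0.195]
[334.9 262.6] [326 259  17   8 102] [0.649 0.043 0.098] 0
```

View pics/e.png

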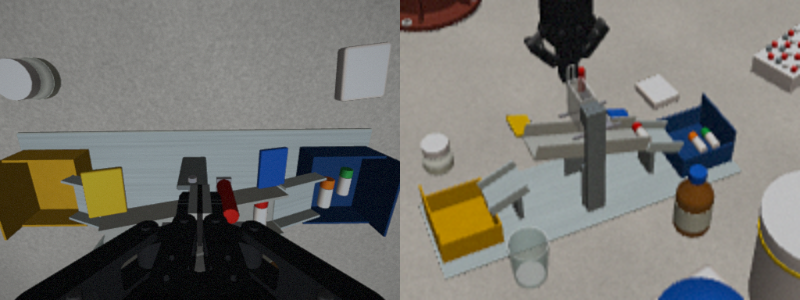

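The post has moved 28 mm to its stop (4 N). Orange and green are in the blue tray, at wrist (325,192) and (345,180), and red is rolling on the trough at (262,212). I'll back off, go up and wait.

Emit:
play_rows(moves="-2 -10 0 0; -3 -10 0 0; 0 0 30 0; 0 0 40 0; -20 0 40 0; 0 0 0 0; 0 0 0 0; 0 0 0 0")

```text
t: 7.9
eef_pos: [0.5566, -0.0329, 0.2798]
tool_rot: [-0.315, -3.124, -0.001]
force: [0.3, -0.4, -0.8]
grip_width: -0.0002
grasp_force: 0.0
```

Run:
```python
from h import *
a=cam("wrist")[0]; im2=cam("scene")[0]; print(telemetry.read_state()["eef_pos"])
cv2.imwrite("pics/f.png",np.hstack([cv2.resize(a,(400,300)),cv2.resize(im2[150:300,170:370],(400,300))]))
```

```text
[ 0.55661774 -0.03276     0.28004925]
```

View pics/f.png

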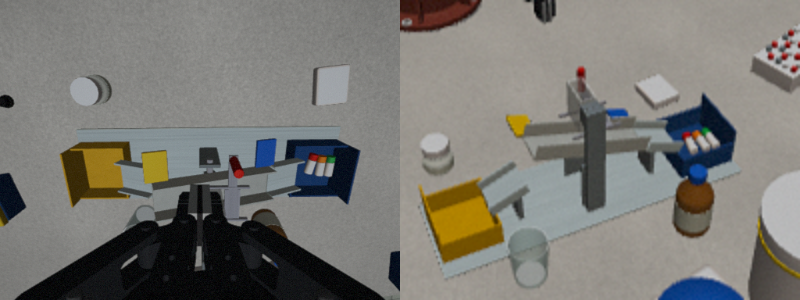

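All three vials are in the blue tray (wrist view 310–330, 165). I'll let them settle and check their positions.

Emit:
play_rows(moves="0 0 0 0; 0 0 0 0; 0 0 0 0; 0 0 0 0; 0 0 0 0; 0 0 0 0; 0 0 0 0; 0 0 0 0")

```text
t: 9.0
eef_pos: [0.5569, -0.0329, 0.2813]
tool_rot: [0.315, 3.126, 0.0]
force: [-0.5, 0.1, 0.3]
grip_width: -0.0002
grasp_force: 0.0
```

Run:
```python
from h import *
o=np.array([.582,-.022])+.065*np.array([.98,-.199])
for k in range(2):
    im,d,p=cam("wrist"); P=pts(d,p); H=cv2.cvtColor(im,cv2.COLOR_BGR2HSV)
    for c,(a,b) in dict(red=(0,5),orange=(8,20),green=(45,85)).items():
        m=cv2.inRange(H,(a,120,60),(b,255,255)); m[:,:375]=0; m[:,435:]=0; m[:180]=0; m[240:]=0
        q=np.median(P[m>0],0); w=q[:2]-o; print(c,(m>0).sum(),q.round(3),'sorter',(w@[.98,-.199]).round(3),(w@[.199,.98]).round(3))
```

```text
red 81 [0.666 0.164 0.024] sorter -0.02 0.199
orange 100 [0.672 0.179 0.024] sorter -0.017 0.215
green 79 [0.677 0.196 0.024] sorter -0.015 0.232
red 84 [0.665 0.164 0.024] sorter -0.02 0.199
orange 100 [0.672 0.179 0.023] sorter -0.017 0.215
green 78 [0.677 0.196 0.024] sorter -0.016 0.232
```

All three are at rest and inside the limits.

```bash
python3 -c "
from bench import order; print(order.job_done())"
```

```text
the job is handed in; nothing more can be done
None
```

The job is handed in: the rocker is on the blue side, the release slide is at its open stop, all three vials measured at rest in the blue tray, and the arm is clear; no verdict came back.

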